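# Clear the scrap off the capacitor tester and load it

## Robot

A 6-joint arm with a two-finger parallel gripper is mounted at the origin on the work surface; the furniture and walls round the work are solid. World frame = base frame: x ahead of the robot, y to its left, z up, the work surface at z = 0. Lengths are in m, angles in rad, forces in N, time in s.
With the tool pointing down it reaches from about 0.275 to 0.825 m from the base axis. Payload 4.9 kg.
Tool frame: the origin (TCP) lies on the centre line of the jaws, within the pads' length; the fingertips stand ahead of it and the grasp point (between the pads) is the TCP (manip.finger_overhang is the z of the fingertips in the tool frame, in m); z points along the fingers, y is the line along which they close (so a half turn about z gives the same grasp; the last joint's range is limited). The gripper opens to 85 mm and grips with 20 to 120 N. Pads are 22 mm wide; open, the fingers measure 114 mm over their backs; the gripper's body (76 mm by 85 mm) begins 54 mm behind the grasp point. The pads swing forward as they close: fully open they stand 13 mm farther back than shut.
Start: joints at [-1.294, 0.326, -0.193, 1.052, 0, 1.437], TCP at [0.22, -0.504, 0.25] pointing down, gripper open.
Joint ranges: [-2.65, 2.65], [-0.97, 1.79], [-1.3, 1.35], [-1.93, 2.1], [-1.47, 1.37], [-3.14, 3.14]. Speed limits (rad/s): [2.57, 2.57, 3.14, 3.14, 3.14, 3.14].

## Interface

Orientations are given as a rotation vector (axis times angle).
In Python, from station import status, capture, workorder, nets, manip gives the robot as it stands. The module is installed in compiled form; this text tells all that it offers.
- The arm moves only by the tool apply_moves, never from a script. Its argument "deltas" is a list of rows, each a list of 7 numbers: the shift along the tool's x, y, z in cm, then the turn, a rotation vector about the tool's x, y, z in rad, then the opening, from 0 (shut) to 1 (fully open). In form: [[tx, ty, tz, ax, ay, az, grip], ...]. A call has 1 to 5 rows; each row is the pose to reach, as a shift and turn from the pose commanded when the call began, along the tool's axes at that moment; what a row does not reach only later rows make up. A row lasts 1/10 s, in which the tool goes at most 50 mm and 8.59 degrees, less where a joint would pass 70% of its speed; a pose out of reach is approached as far as the arm can. A call with a gripper value outside its range is refused whole. The fingers move at their own pace and stop on an object; the grip force is fixed at half the most. Time passes only in rows, so rows that repeat a pose let the fingers close. It gives the time, the measured TCP pose, the force, the opening and the grip force at its end, in the units of the state.
- status.get_state(): the state, without advancing time (a new reading comes with each control period).
- capture(name): name is "scene" or "top" or "wrist"; returns a dict with "pixels" (420x560x3 uint8, blue, green, red), "z_map" (420x560 float32, m along the optical axis (not along the pixel's ray), 0 where there is no reading), "mtx" (3x3 intrinsics, pixels), "rvec" (rotation vector, rad) and "tvec" (3), from world to camera coordinates, as OpenCV has them. Camera axes: x right, y down, z forward; pixel columns grow to the right and rows downward; lengths in m; the calibration is good to about 2 mm. The wrist camera is an equidistant fisheye: a pixel r from the principal point sees the ray r / f radians off the axis. A picture is of the moment at which its call begins.
- workorder.sign_off(): hands the job in; it is judged then, once.
Trained networks look in a picture, given as the dict that the camera call returned (one of the last four; its "shot" number tells which), for a name from the list of things; names that differ only in an ending like _2 or _b are one class to them, and where a whole thing is asked for, a point or a joint stands for the part that bears it (a point fixed in the world has none). Each returns a list of dicts, best first, with "conf" (0 to 1); they miss things now and then, are a little off and sometimes report something else, mostly with a low value. They report only what shows in the picture. A call takes as long as a camera call.
- nets.regions_of(picture, target): "region" (420x560 bool, what is visible of it) and "uv" ([column, row] in pixels, amid what is visible of it).
The state is a dict: "time_s": time; "joint_pos": joint angles; "qvel": joint speeds; "joint_efforts": joint torques, N m; "tool_pos": TCP position; "ee_rot": TCP orientation; "wrist_force": force on the tool from outside, world axes, zero at the start; "ft_torque": the same for the moment, N m; "opening": finger opening in m; "grip_force": force on a finger pad.
Only numpy, scipy, OpenCV 4.12 (cv2) and the standard library are available. Lean on these libraries where they do the work, as an engineer would, in place of code of your own. Each camera call takes 0.05 s, during which the arm holds its last target. There are 200 camera calls.

## Task

First clear the two pieces of scrap (the spent filter drier and the copper return bend) off the tester's plate into the scrap bin, so that they lie inside it below the rim. Then stand the taller of the two white capacitors upright on the round brass pad of the sprung plate and press it down with the plate until the latch catches and the plate stays down by itself. Never press the plate down without the capacitor on it, do not knock the capacitor over, and leave the shorter capacitor where it stands.

Things in the scene. Friction and masses are not known exactly. Their poses are not given: they have to be found in the camera images.
- tester: Fixed grey capacitor tester, base 170 x 210 mm (x by y). Origin: centre of its underside on the bench; x points to the latch housing (50 mm wide, x = 91 to 126 mm, 88 mm high; bolt knob to x = 147). On top the flat sprung aluminium plate, 150 x 190 mm (x by y). It stands inside a fixed wire hoop, 600 mm across, 41 mm high, as do the capacitors; the bin is outside.
- plate (a joint): Travel of the sprung plate straight down, in m: 0 is up (top 80 mm above the bench), 0.016 the bottom stop. A spring pushes it up, 5 N at the top to 12 N at the bottom; a spring bolt catches it by itself once it has gone down 0.0125 or more (about 12 N in all). Let go, the latched plate stays at about 0.012, else it springs up again.
- pad (a point): Centre of the round brass pad, 70 mm diameter, flush in the middle of the plate's upper face; moves with the plate. The point lies on the upper face.
- scrap_bin: Fixed open dark steel bin, 220 x 160 mm outside (x by y), 4 mm walls and floor, rim 93 mm high (rounded, 7 mm thick). Origin at the centre of its underside on the bench, x along its long side, z up.
- old_drier: Scrap: spent filter drier, a copper-coloured spindle 160 mm long along its x axis with a round body 29 mm in diameter (from -60 to 60 mm), a thin tube at the -x end and a yellow block 13 x 29 x 29 mm at the +x end. Lies on the plate. Origin under its middle, at the height of the surface that it lies on; 110 g.
- copper_bend: Scrap: U-shaped copper return bend of 11 mm tube, 74 mm long (x) and 47 mm wide over both legs (y), legs along x, closed bow at the +x end. Lies flat on the plate. Origin under its middle; 45 g.
- tall_capacitor: The capacitor to load: white cylinder 39 mm in diameter, standing; can 72 mm high, 80 mm with its two terminals. Origin at the centre of its underside, z up along the can; 85 g.
- short_capacitor: Bystander, to be left alone: the shorter white capacitor, 35 mm in diameter, 66 mm high with its terminals, standing. Origin at the centre of its underside.

How it is judged:
By the outcome, as a careful person would: the job done as asked, in the order asked, and still so for the second after the job is handed in, with the robot touching nothing.
It also fails if it takes over 64 s, if anything falls off the work surface, if the arm or the gripper's body presses on something with over 40 N, if the wrist force passes 120 N, or if a joint passes its speed limit or range.

## Working session

There is one attempt and no reset: what is moved stays moved. The work goes in short steps, Python scripts to look and compute and a tool call to move; the robot and the scene stay as the last step left them, time stands still between calls to the robot, and variables do not carry over. Pictures are saved under pics/ and viewed, at most 11 in all, crops included, and the job is handed in when it is done.

Besides the shell and the picture viewer there is one more tool, called after "Call:" as a command line: name --pt "numbers of a row" for each row, then --argument value for the rest. apply_moves: Moves the arm, as the interface text tells. Its arguments: {"type":"object","properties":{"deltas":{"type":"array","items":{"type":"array","items":{"type":"number"}}}},"required":["deltas"]}

```bash
mkdir -p pics; cat > h.py <<'E'
import numpy as np, cv2
from scipy.spatial.transform import Rotation as R
from station import status, capture, workorder, nets, manip
def world(p, mask=None):
    d=p["z_map"]; K=p["mtx"]
    v,u=np.nonzero((d>0) if mask is None else (mask&(d>0)))
    z=d[v,u]
    c=np.c_[(u-K[0,2])/K[0,0]*z,(v-K[1,2])/K[1,1]*z,z]
    M=cv2.Rodrigues(np.array(p["rvec"],float))[0]
    return (c-np.array(p["tvec"]).ravel())@M
def st():
    s=status.get_state(); print({k:np.round(s[k],3).tolist() for k in("time_s","tool_pos","ee_rot","wrist_force","opening","grip_force","joint_pos")})
    print(np.round(R.from_rotvec(s["ee_rot"]).as_matrix(),3).tolist()); return s
E
python3 - <<'E'
from h import *
st(); print(manip.finger_overhang)
for c in("scene","top"):
    p=capture(c); cv2.imwrite(f"pics/{c}0.png",p["pixels"])
    for n in("tester","plate","scrap_bin","old_drier","copper_bend","tall_capacitor","short_capacitor"):
        for r in nets.regions_of(p,n)[:2]:
            w=world(p,r["region"])
            if len(w)<5: print(c,n,r["conf"],len(w));continue
            hi=w[w[:,2]>np.percentile(w[:,2],95)-.01]
            print(c,n,round(r["conf"],2),np.round(r["uv"]).tolist(),len(w),"med",np.round(np.median(w,0),3),"min",np.round(np.percentile(w,2,axis=0),3),"max",np.round(np.percentile(w,98,axis=0),3),"rect",[np.round(x,3) for x in cv2.minAreaRect(w[:,:2].astype(np.float32))])
E
```

```text
{'time_s': 0.0, 'tool_pos': [0.22, -0.504, 0.25], 'ee_rot': [-3.074, -0.64, 0.0], 'wrist_force': [0.528, 0.176, -0.286], 'opening': 0.085, 'grip_force': 0.0, 'joint_pos': [-1.294, 0.327, -0.194, 1.052, 0.0, 1.437]}
[[0.917, 0.399, -0.0], [0.399, -0.917, 0.002], [0.0, -0.002, -1.0]]
0.019
scene tester 0.68 [267.0, 221.0] 5018 med [ 0.497 -0.012  0.076] min [ 0.424 -0.14   0.003] max [0.632 0.056 0.088] rect [array([ 0.57 , -0.094]), array([0.276, 0.301]), np.float64(79.991)]
scene tester 0.54 [266.0, 213.0] 2348 med [ 0.5   -0.033  0.08 ] min [ 0.432 -0.142  0.074] max [0.594 0.047 0.083] rect [array([ 0.535, -0.064]), array([0.226, 0.238]), np.float64(1.646)]
scene plate 0.93 [269.0, 208.0] 2392 med [ 0.5   -0.034  0.08 ] min [ 0.432 -0.143  0.073] max [0.591 0.046 0.089] rect [array([ 0.525, -0.104]), array([0.29 , 0.197]), np.float64(79.285)]
scene scrap_bin 0.92 [217.0, 332.0] 12047 med [0.46  0.294 0.033] min [0.344 0.223 0.002] max [0.568 0.393 0.094] rect [array([0.449, 0.278]), array([0.223, 0.237]), np.float64(85.288)]
scene scrap_bin 0.25 [349.0, 173.0] 327 med [ 0.379 -0.30
[... 1960 characters left out ...]
0.13   0.096] max [0.57  0.012 0.112] rect [array([ 0.552, -0.063]), array([0.154, 0.026]), np.float64(79.269)]
top copper_bend 0.84 [277.0, 204.0] 304 med [ 0.479 -0.041  0.09 ] min [ 0.442 -0.071  0.079] max [ 0.499 -0.012  0.094] rect [array([ 0.474, -0.044]), array([0.071, 0.051]), np.float64(71.959)]
top tall_capacitor 0.5 [391.0, 251.0] 305 med [ 0.38  -0.318  0.071] min [ 0.363 -0.341  0.008] max [ 0.399 -0.305  0.077] rect [array([ 0.381, -0.324]), array([0.037, 0.038]), np.float64(0.322)]
top short_capacitor 0.73 [394.0, 190.0] 231 med [ 0.538 -0.343  0.056] min [ 0.525 -0.363  0.008] max [ 0.556 -0.332  0.063] rect [array([ 0.541, -0.348]), array([0.033, 0.033]), np.float64(0.039)]
```

View pics/top0.png

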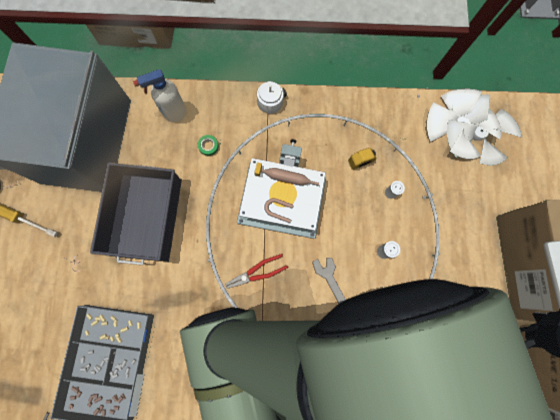

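View pics/scene0.png

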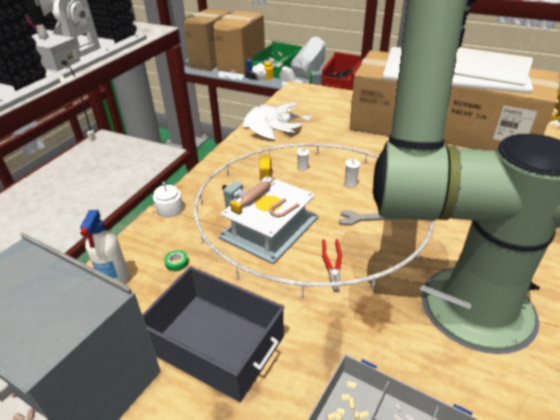

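The top view shows the plate at about (284,197), with the drier at (287,175) and its yellow block at the left end. The bend is at (277,208). The tall capacitor is at (391,250), the short one at (397,188) and the bin at (137,213). The scene view agrees with this. Next I'll fit the poses.

```bash
python3 - <<'E'
from h import *
p=capture("top")
def rg(n): return nets.regions_of(p,n)[0]["region"]
def rect(w): 
    c,s,a=cv2.minAreaRect(w[:,:2].astype(np.float32)); return np.round(c,4),np.round(s,3),round(a,1)
m=rg("plate")|rg("old_drier")|rg("copper_bend"); w=world(p,m)
w=w[(w[:,2]>.072)&(w[:,2]<.086)]
from scipy.spatial import cKDTree
k=cKDTree(w[:,:2]); d=k.query(w[:,:2],k=9)[0][:,-1]; w=w[d<np.percentile(d,90)*1.4]
print("plate",rect(w),len(w))
w=world(p,rg("plate")); 
im=p["pixels"]; h=cv2.cvtColor(im,cv2.COLOR_BGR2HSV)
y=(h[...,0]>18)&(h[...,0]<32)&(h[...,1]>150)
w=world(p,y); w=w[(w[:,2]>.076)&(w[:,2]<.085)&(abs(w[:,0]-.515)<.1)&(abs(w[:,1]+.05)<.1)]
print("pad",len(w),w[:,:2].min(0),w[:,:2].max(0),rect(w))
w=world(p); w=w[(w[:,2]>.08)&(w[:,2]<.1)&(w[:,1]>.15)&(w[:,1]<.45)&(w[:,0]>.3)&(w[:,0]<.6)]
print("bin",rect(w),np.percentile(w[:,:2],[1,99],axis=0))
for n in("old_drier","copper_bend"):
    w=world(p,rg(n)); w=w[w[:,2]>(.098 if n[0]=="o" else .086)]
    print(n,rect(w),np.round(w.mean(0),4),np.linalg.eigh(np.cov(w[:,:2].T))[1][:,1])
for n in("tall_capacitor","short_capacitor"):
    w=world(p,rg(n)); t=w[w[:,2]>w[:,2].max()-.012 if 0 else w[:,2]>np.percentile(w[:,2],90)-.008]
    c,r=cv2.minEnclosingCircle(t[:,:2].astype(np.float32)); print(n,np.round(c,4),round(r,4),t[:,2].max(),np.median(t,0))
cv2.imwrite("pics/crop.png",cv2.resize(im[140:245,220:350],None,fx=5,fy=5,interpolation=cv2.INTER_CUBIC))
E
```

```text
plate (array([ 0.5205, -0.0554]), array([0.19 , 0.167]), 79.9) 3668
pad 417 [ 0.48318817 -0.08543094] [ 0.5449654  -0.02306639] (array([ 0.514 , -0.0542]), array([0.062, 0.062]), 88.9)
bin (array([0.4722, 0.3367]), array([0.232, 0.245]), 85.2) [[0.34429137 0.21620582]
 [0.58954059 0.42898353]]
old_drier (array([ 0.5535, -0.059 ]), array([0.151, 0.029]), 78.2) [ 0.5529 -0.0536  0.1065] [0.2112803  0.97742551]
copper_bend (array([ 0.4717, -0.0444]), array([0.072, 0.046]), 68.6) [ 0.4718 -0.0402  0.0909] [0.51138385 0.85935241]
tall_capacitor [ 0.3814 -0.324 ] 0.0197 0.08294729318465083 [ 0.38215039 -0.32325548  0.07141209]
short_capacitor [ 0.5115 -0.0548] 0.1174 0.10304416853409187 [ 0.50654103 -0.06004865  0.08106062]
```

View pics/crop.png

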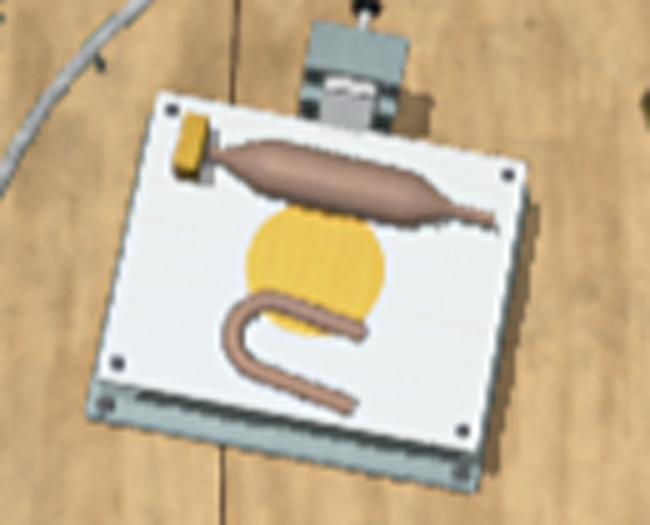

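```bash
cat >> h.py <<'E'
def plan(wps):
    """wps: list of (x,y,z,yaw_deg of tool y); prints one tool-frame delta per leg (cm, rad)"""
    s=status.get_state(); p=np.array(s["tool_pos"]); Q=R.from_rotvec(s["ee_rot"])
    for x,y,z,a in wps:
        a=np.radians(a); ty=np.array([np.cos(a),np.sin(a),0]); tz=np.array([0,0,-1.]); T=R.from_matrix(np.c_[np.cross(ty,tz),ty,tz])
        d=Q.inv().apply(np.array([x,y,z])-p)*100; r=(Q.inv()*T).as_rotvec()
        print([*np.round(d,2),*np.round(r,3)]); p=np.array([x,y,z]);Q=T
E
python3 - <<'E'
from h import *
plan([(.35,-.33,.25,-40),(.45,-.2,.24,-12),(.552,-.063,.20,-12)])
E
```

```text
[np.float64(18.91), np.float64(-10.77), np.float64(0.03), np.float64(-0.0), np.float64(-0.0), np.float64(-0.462)]
[np.float64(16.39), np.float64(-0.7), np.float64(1.0), np.float64(0.0), np.float64(0.0), np.float64(-0.489)]
[np.float64(15.52), np.float64(7.13), np.float64(4.0), np.float64(0.0), np.float64(0.0), np.float64(0.0)]
```

Call:
apply_moves --pt "18.91 -10.77 0 0 0 -0.462 0.6" --pt "18.91 -10.77 0 0 0 -0.462 0.6" --pt "18.91 -10.77 0 0 0 -0.462 0.6" --pt "18.91 -10.77 0 0 0 -0.462 0.6" --pt "18.91 -10.77 0 0 0 -0.462 0.6"

```text
time_s: 1.75
tool_pos: [0.3516, -0.3265, 0.2504]
ee_rot: [-2.843, -1.334, -0.002]
wrist_force: [-0.5, -0.6, -0.5]
opening: 0.051
grip_force: 0.0
```

Call:
apply_moves --pt "16.39 -0.7 1 0 0 -0.489 0.6" --pt "16.39 -0.7 1 0 0 -0.489 0.6" --pt "16.39 -0.7 1 0 0 -0.489 0.6" --pt "16.39 -0.7 1 0 0 -0.489 0.6" --pt "16.39 -0.7 1 0 0 -0.489 0.6"

```text
time_s: 2.25
tool_pos: [0.4509, -0.1983, 0.2402]
ee_rot: [-2.437, -1.982, 0.0]
wrist_force: [0.4, -0.1, 0.2]
opening: 0.0512
grip_force: 0.0
```

Call:
apply_moves --pt "15.52 7.13 4 0 0 0 0.6" --pt "15.52 7.13 4 0 0 0 0.6" --pt "15.52 7.13 4 0 0 0 0.6" --pt "15.52 7.13 4 0 0 0 0.6" --pt "15.52 7.13 4 0 0 0 0.6"

```text
time_s: 2.75
tool_pos: [0.5526, -0.0619, 0.1992]
ee_rot: [-2.439, -1.979, 0.001]
wrist_force: [-0.4, -1.0, -1.1]
opening: 0.0515
grip_force: 0.0
```

```bash
python3 - <<'E'
from h import *
st()
p=capture("wrist"); im=p["pixels"]; K=p["mtx"]
M=cv2.Rodrigues(np.array(p["rvec"],float))[0]
def ww(m):
    d=p["z_map"]; v,u=np.nonzero(m&(d>0)); z=d[v,u]
    x=(u-K[0,2])/K[0,0]; y=(v-K[1,2])/K[1,1]; r=np.hypot(x,y)+1e-9; t=np.tan(r)/r
    return (np.c_[x*t*z,y*t*z,z]-np.array(p["tvec"]).ravel())@M
for n in("old_drier","copper_bend"):
  for r in nets.regions_of(p,n)[:1]:
    w=ww(r["region"]); w=w[w[:,2]>(.098 if n[0]=="o" else .086)]
    print(n,r["conf"],r["uv"],[np.round(q,4) for q in cv2.minAreaRect(w[:,:2].astype(np.float32))],w.mean(0),w[:,2].max())
cv2.imwrite("pics/w1.png",im)
plan([(.552,-.063,.107,-12)])
E
```

```text
{'time_s': 2.75, 'tool_pos': [0.553, -0.062, 0.199], 'ee_rot': [-2.439, -1.979, 0.001], 'wrist_force': [-0.438, -1.022, -1.08], 'opening': 0.052, 'grip_force': 0.0, 'joint_pos': [-0.244, 0.377, -0.255, 0.94, 0.0, 1.534]}
[[0.206, 0.979, -0.001], [0.979, -0.206, 0.0], [0.0, -0.001, -1.0]]
copper_bend 0.82 [189.4, 212.5] [array([ 0.4731, -0.0439]), array([0.0728, 0.0469]), np.float64(71.0988)] [ 0.47515524 -0.03958076  0.0895294 ] 0.09273067144860955
[np.float64(0.16), np.float64(0.04), np.float64(9.34), np.float64(-0.0), np.float64(0.001), np.float64(-0.002)]
```

View pics/w1.png

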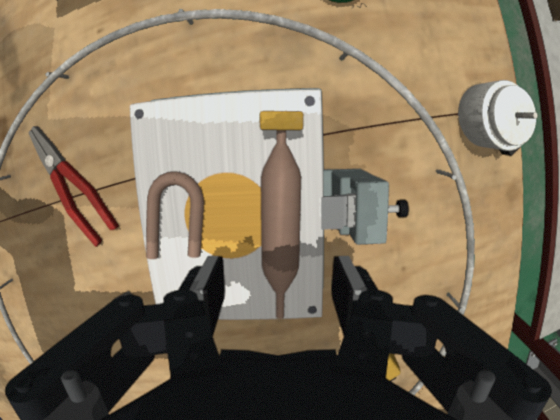

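The wrist view has the drier vertical at column 280, centred between the fingers, and the bend at (175,215). I'll go down and grip.

Call:
apply_moves --pt "0 0 4 0 0 0 0.6" --pt "0 0 7 0 0 0 0.6" --pt "0 0 9.3 0 0 0 0.6" --pt "0 0 9.3 0 0 0 0.6" --pt "0 0 9.3 0 0 0 0.2"

```text
time_s: 3.4
tool_pos: [0.5516, -0.0643, 0.108]
ee_rot: [2.443, 1.975, -0.0]
wrist_force: [-0.3, -0.4, 0.0]
opening: 0.0378
grip_force: 0.0
```

Call:
apply_moves --pt "0 0 0 0 0 0 0.1" --pt "0 0 0 0 0 0 0.1" --pt "0 0 0 0 0 0 0.1" --pt "0 0 0 0 0 0 0.1" --pt "0 0 0 0 0 0 0.1"

```text
time_s: 3.9
tool_pos: [0.553, -0.0636, 0.1082]
ee_rot: [2.439, 1.976, 0.001]
wrist_force: [1.1, -3.7, 4.1]
opening: 0.0266
grip_force: 60.1
```

```bash
python3 - <<'E'
from h import *
st()
p=capture("top"); w=world(p); w=w[(w[:,2]>.082)&(w[:,2]<.1)&(w[:,1]>.2)&(w[:,1]<.41)&(w[:,0]>.33)&(w[:,0]<.585)]
r=nets.regions_of(p,"scrap_bin")[0]["region"]; b=world(p,r); f=b[b[:,2]<.012]
print("floor",[np.round(q,3) for q in cv2.minAreaRect(f[:,:2].astype(np.float32))],np.percentile(f,[2,98],axis=0))
b=b[b[:,2]>.085]; print("rim",[np.round(q,3) for q in cv2.minAreaRect(b[:,:2].astype(np.float32))],np.percentile(b,[1,99],axis=0))
plan([(.55,-.06,.22,-12),(.53,.07,.25,20),(.50,.19,.25,55),(.46,.305,.22,90)])
E
```

```text
{'time_s': 3.9, 'tool_pos': [0.553, -0.064, 0.108], 'ee_rot': [2.439, 1.976, 0.001], 'wrist_force': [1.104, -3.731, 4.071], 'opening': 0.027, 'grip_force': 60.069, 'joint_pos': [-0.247, 0.471, -0.37, 0.728, -0.001, 1.533]}
[[0.208, 0.978, 0.002], [0.978, -0.208, -0.002], [-0.001, 0.003, -1.0]]
floor [array([0.488, 0.3  ]), array([0.16 , 0.223]), np.float64(85.379)] [[0.38613    0.22629618 0.00116178]
 [0.56461781 0.37859372 0.00958955]]
rim [array([0.457, 0.205]), array([0.396, 0.197]), np.float64(73.284)] [[0.36598806 0.21528701 0.08536625]
 [0.57473821 0.38757834 0.09799499]]
[np.float64(0.26), np.float64(-0.33), np.float64(-11.21), np.float64(0.002), np.float64(0.001), np.float64(0.0)]
[np.float64(12.3), np.float64(-4.66), np.float64(-3.0), np.float64(0.0), np.float64(0.0), np.float64(-0.559)]
[np.float64(12.3), np.float64(1.29), np.float64(0.0), np.float64(0.0), np.float64(0.0), np.float64(-0.611)]
[np.float64(9.87), np.float64(7.13), np.float64(3.0), np.float64(0.0), np.float64(0.0), np.float64(-0.611)]
```

Call:
apply_moves --pt "0 0 -3 0 0 0 0.1" --pt "0 0 -7 0 0 0 0.1" --pt "0 0 -11.2 0 0 0 0.1" --pt "0 0 -11.2 0 0 0 0.1"

```text
time_s: 4.4
tool_pos: [0.5547, -0.0624, 0.2241]
ee_rot: [2.436, 1.976, 0.01]
wrist_force: [1.6, -0.0, -1.0]
opening: 0.0269
grip_force: 59.7
```

Call:
apply_moves --pt "3 -1.1 -1 0 0 -0.14 0.1" --pt "6.2 -2.3 -2 0 0 -0.28 0.1" --pt "9.3 -3.5 -3 0 0 -0.42 0.1" --pt "12.3 -4.7 -3 0 0 -0.56 0.1" --pt "12.3 -4.7 -3 0 0 -0.56 0.1"

```text
time_s: 4.9
tool_pos: [0.5295, 0.0713, 0.2479]
ee_rot: [-1.788, -2.578, -0.001]
wrist_force: [0.8, -0.1, -1.7]
opening: 0.0265
grip_force: 59.8
```

Call:
apply_moves --pt "3 0.3 0 0 0 -0.14 0.1" --pt "6.2 0.6 0 0 0 -0.28 0.1" --pt "9.3 1 0 0 0 -0.42 0.1" --pt "12.3 1.3 0 0 0 -0.6 0.1" --pt "12.3 1.3 0 0 0 -0.6 0.1"

```text
time_s: 5.4
tool_pos: [0.4994, 0.1899, 0.2477]
ee_rot: [-0.948, -2.991, -0.001]
wrist_force: [-0.1, -0.4, -2.5]
opening: 0.0267
grip_force: 59.7
```

```bash
python3 - <<'E'
from h import *
st(); plan([(.459,.303,.22,85),(.459,.303,.055,85)])
E
```

```text
{'time_s': 5.4, 'tool_pos': [0.499, 0.19, 0.248], 'ee_rot': [-0.948, -2.991, -0.001], 'wrist_force': [-0.147, -0.442, -2.534], 'opening': 0.027, 'grip_force': 59.713, 'joint_pos': [0.224, 0.301, -0.235, 1.038, 0.002, 0.838]}
[[-0.817, 0.576, -0.004], [0.576, 0.817, 0.002], [0.004, -0.001, -1.0]]
[np.float64(9.81), np.float64(6.92), np.float64(2.8), np.float64(0.0), np.float64(-0.004), np.float64(-0.527)]
[np.float64(0.0), np.float64(0.0), np.float64(16.5), np.float64(0.0), np.float64(0.0), np.float64(0.0)]
```

Call:
apply_moves --pt "3 2.2 0 0 0 -0.14 0.1" --pt "6 4.3 1 0 0 -0.28 0.1" --pt "9.8 6.9 2.8 0 0 -0.42 0.1" --pt "9.8 6.9 2.8 0 0 -0.53 0.1" --pt "9.8 6.9 2.8 0 0 -0.53 0.1"

```text
time_s: 5.9
tool_pos: [0.4603, 0.3003, 0.2194]
ee_rot: [-0.14, -3.135, 0.002]
wrist_force: [0.1, -0.2, -1.4]
opening: 0.0268
grip_force: 59.7
```

Call:
apply_moves --pt "0 0 4 0 0 0 0.1" --pt "0 0 8 0 0 0 0.1" --pt "0 0 12 0 0 0 0.1" --pt "0 0 15 0 0 0 0.1" --pt "0 0 16.5 0 0 0 0.1"

```text
time_s: 6.4
tool_pos: [0.4604, 0.2979, 0.0531]
ee_rot: [-0.15, -3.134, 0.003]
wrist_force: [-0.6, 1.1, -1.4]
opening: 0.0265
grip_force: 59.8
```

Call:
apply_moves --pt "0 0 0 0 0 0 0.1" --pt "0 0 0 0 0 0 0.6" --pt "0 0 0 0 0 0 0.6" --pt "0 0 0 0 0 0 0.6" --pt "0 0 0 0 0 0 0.6"

```text
time_s: 6.9
tool_pos: [0.4625, 0.3005, 0.0574]
ee_rot: [0.142, 3.137, 0.002]
wrist_force: [-0.5, -0.6, -1.1]
opening: 0.051
grip_force: 0.0
```

Call:
apply_moves --pt "0 0 -3 0 0 0 0.6" --pt "0 0 -7 0 0 0 0.6" --pt "0 0 -12 0 0 0 0.6" --pt "0 0 -17 0 0 0 0.8" --pt "0 0 -17 0 0 0 0.8"

```text
time_s: 7.4
tool_pos: [0.4655, 0.3023, 0.2343]
ee_rot: [0.14, 3.126, 0.01]
wrist_force: [1.1, 0.2, 0.0]
opening: 0.0683
grip_force: 0.0
```

```bash
python3 - <<'E'
from h import *
st()
p=capture("wrist"); cv2.imwrite("pics/w2.png",p["pixels"])
p=capture("top")
r=nets.regions_of(p,"copper_bend")[0];w=world(p,r["region"]); w=w[w[:,2]>.086]
print(r["conf"],[np.round(q,4) for q in cv2.minAreaRect(w[:,:2].astype(np.float32))],w.mean(0))
for y in(-21,159): plan([(.51,.13,.25,y+30),(.476,-.046,.2,y)])
E
```

```text
{'time_s': 7.4, 'tool_pos': [0.466, 0.302, 0.234], 'ee_rot': [0.14, 3.126, 0.01], 'wrist_force': [1.107, 0.179, 0.007], 'opening': 0.068, 'grip_force': 0.0, 'joint_pos': [0.443, 0.336, -0.22, 1.0, 0.0, 0.533]}
[[-0.996, 0.09, 0.012], [0.09, 0.996, 0.006], [-0.012, 0.007, -1.0]]
0.58 [array([ 0.471 , -0.0447]), array([0.0716, 0.0453]), np.float64(67.5971)] [ 0.46979478 -0.03949162  0.09081595]
[np.float64(-6.35), np.float64(-16.52), np.float64(-2.35), np.float64(0.001), np.float64(0.0), np.float64(1.324)]
[np.float64(-16.85), np.float64(-6.11), np.float64(5.0), np.float64(0.0), np.float64(0.0), np.float64(0.524)]
[np.float64(-6.35), np.float64(-16.52), np.float64(-2.35), np.float64(-0.0), np.float64(0.001), np.float64(-1.818)]
[np.float64(16.85), np.float64(6.11), np.float64(5.0), np.float64(-0.0), np.float64(-0.0), np.float64(0.524)]
```

View pics/w2.png

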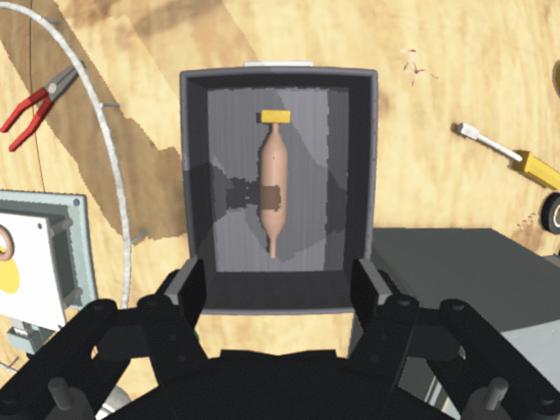

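The wrist view shows the drier flat in the bin at (273,185). The bend is next.

```bash
python3 - <<'E'
from h import *
plan([(.5,.2,.25,50),(.51,.08,.24,15),(.472,-.044,.19,-20)])
E
```

```text
[np.float64(-4.73), np.float64(-9.64), np.float64(-2.34), np.float64(0.001), np.float64(0.001), np.float64(0.608)]
[np.float64(-8.48), np.float64(-8.55), np.float64(1.0), np.float64(0.0), np.float64(0.0), np.float64(0.611)]
[np.float64(-10.99), np.float64(-6.88), np.float64(5.0), np.float64(0.0), np.float64(0.0), np.float64(0.611)]
```

Call:
apply_moves --pt "-1.2 -2.4 -2.3 0 0 0.14 0.8" --pt "-2.4 -4.8 -2.3 0 0 0.28 0.8" --pt "-3.6 -7.2 -2.3 0 0 0.42 0.8" --pt "-4.7 -9.6 -2.3 0 0 0.56 0.8" --pt "-4.7 -9.6 -2.3 0 0 0.61 0.8"

```text
time_s: 8.05
tool_pos: [0.4997, 0.1976, 0.2472]
ee_rot: [-1.087, -2.945, 0.005]
wrist_force: [-0.7, 0.0, -0.1]
opening: 0.0682
grip_force: 0.0
```

Call:
apply_moves --pt "-2.1 -2.1 0 0 0 0.14 0.8" --pt "-4.2 -4.3 0 0 0 0.28 0.8" --pt "-6.3 -6.4 1 0 0 0.42 0.8" --pt "-8.5 -8.5 1 0 0 0.56 0.8" --pt "-8.5 -8.5 1 0 0 0.61 0.8"

```text
time_s: 8.55
tool_pos: [0.5091, 0.0777, 0.2369]
ee_rot: [-1.922, -2.482, 0.006]
wrist_force: [-1.1, 0.3, -0.1]
opening: 0.0682
grip_force: 0.0
```

Call:
apply_moves --pt "-2.7 -1.7 1 0 0 0.14 0.8" --pt "-5.5 -3.4 2.5 0 0 0.28 0.8" --pt "-8.2 -5.2 4 0 0 0.42 0.8" --pt "-11 -6.9 5 0 0 0.56 0.8" --pt "-11 -6.9 5 0 0 0.61 0.8"

```text
time_s: 9.05
tool_pos: [0.4685, -0.0456, 0.186]
ee_rot: [-2.577, -1.789, 0.008]
wrist_force: [-0.9, 0.7, 0.6]
opening: 0.0683
grip_force: 0.0
```

```bash
cat >> h.py <<'E'
def wristworld(p,m):
    K=p["mtx"];M=cv2.Rodrigues(np.array(p["rvec"],float))[0]
    d=p["z_map"]; v,u=np.nonzero(m&(d>0)); z=d[v,u]
    x=(u-K[0,2])/K[0,0]; y=(v-K[1,2])/K[1,1]; r=np.hypot(x,y)+1e-9; t=np.tan(r)/r
    return (np.c_[x*t*z,y*t*z,z]-np.array(p["tvec"]).ravel())@M
E
python3 - <<'E'
from h import *
st()
p=capture("wrist"); cv2.imwrite("pics/w3.png",p["pixels"])
for r in nets.regions_of(p,"copper_bend")[:1]:
    w=wristworld(p,r["region"]); w=w[w[:,2]>.086]
    print(r["conf"],r["uv"],[np.round(q,4) for q in cv2.minAreaRect(w[:,:2].astype(np.float32))],np.linalg.eigh(np.cov(w[:,:2].T))[1][:,1])
im=p["pixels"];h=cv2.cvtColor(im,cv2.COLOR_BGR2HSV)
w=wristworld(p,(h[...,0]>15)&(h[...,0]<32)&(h[...,1]>140)); w=w[(abs(w[:,2]-.08)<.006)&(abs(w[:,0]-.512)<.06)&(abs(w[:,1]+.054)<.06)]
print("pad",len(w),np.percentile(w,[1,99],axis=0),cv2.minEnclosingCircle(w[:,:2].astype(np.float32)))
w=wristworld(p,nets.regions_of(p,"plate")[0]["region"]);w=w[abs(w[:,2]-.08)<.005];print("plate",[np.round(q,4) for q in cv2.minAreaRect(w[:,:2].astype(np.float32))])
plan([(.472,-.044,.11,-20)])
E
```

```text
{'time_s': 9.05, 'tool_pos': [0.468, -0.046, 0.186], 'ee_rot': [-2.577, -1.789, 0.008], 'wrist_force': [-0.938, 0.661, 0.61], 'opening': 0.068, 'grip_force': 0.0, 'joint_pos': [-0.253, 0.244, -0.485, 0.849, -0.001, 1.675]}
[[0.35, 0.937, -0.007], [0.937, -0.35, 0.001], [-0.002, -0.006, -1.0]]
0.76 [267.1, 213.2] [array([ 0.4725, -0.0435]), array([0.0731, 0.0467]), np.float64(70.0189)] [0.51823708 0.855237  ]
pad 5415 [[ 0.48183146 -0.0853202   0.07868824]
 [ 0.54547507 -0.02118184  0.08189293]] ((0.5135449767112732, -0.053328875452280045), 0.03427357226610184)
plate [array([ 0.5221, -0.0546]), array([0.1903, 0.1679]), np.float64(80.2072)]
[np.float64(-0.01), np.float64(0.16), np.float64(7.79), np.float64(-0.003), np.float64(0.0), np.float64(0.0)]
```

View pics/w3.png

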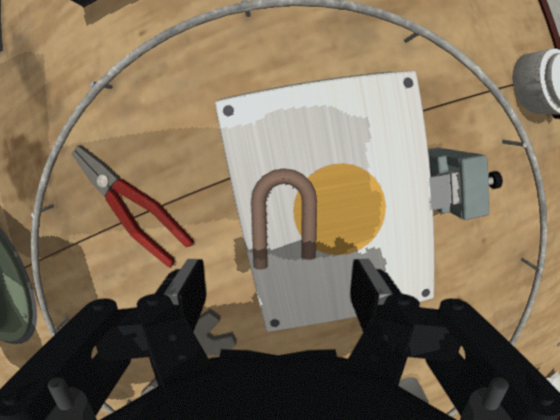

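Call:
apply_moves --pt "0 0.4 3 0 0 0 0.65" --pt "0 0.4 6 0 0 0 0.65" --pt "0 0.4 7.0 0 0 0 0.65" --pt "0 0.4 7.0 0 0 0 0.65" --pt "0 0.4 7.0 0 0 0 0.65"

```text
time_s: 9.7
tool_pos: [0.4761, -0.0445, 0.1199]
ee_rot: [2.572, 1.803, 0.0]
wrist_force: [0.1, 0.8, 0.7]
opening: 0.0555
grip_force: 0.0
```

```bash
python3 - <<'E'
from h import *
s=st()
p=capture("wrist")
w=wristworld(p,np.ones((420,560),bool)); t=R.from_rotvec(s["ee_rot"]).inv().apply(w-s["tool_pos"])
d=p["z_map"]; v,u=np.nonzero(d>0)
for sg in(1,-1):
    f=(abs(t[:,0])<.014)&(sg*t[:,1]>.024)&(sg*t[:,1]<.05)&(w[:,2]>.082+.012*0)&(t[:,2]>-.03)
    print(sg,f.sum(),np.round(np.percentile(t[f],[1,10,50,90,99],axis=0),4).tolist(),np.percentile(w[f,2],[1,5]))
r=nets.regions_of(p,"copper_bend")[0]; b=t[np.isin(np.arange(len(t)),np.nonzero(r["region"][v,u])[0])]
print("bend tool",np.percentile(b,[1,50,99],axis=0))
cv2.imwrite("pics/w4.png",p["pixels"])
E
```

```text
{'time_s': 9.7, 'tool_pos': [0.476, -0.045, 0.12], 'ee_rot': [2.572, 1.803, 0.0], 'wrist_force': [0.08, 0.752, 0.65], 'opening': 0.056, 'grip_force': 0.0, 'joint_pos': [-0.248, 0.333, -0.559, 0.678, 0.0, 1.671]}
[[0.341, 0.94, 0.0], [0.94, -0.341, -0.0], [0.0, 0.0, -1.0]]
1 2162 [[-0.0103, 0.027, -0.0297], [-0.0049, 0.0273, -0.0261], [0.0073, 0.0285, -0.0109], [0.0115, 0.0389, 0.0067], [0.0133, 0.047, 0.0139]] [0.10597795 0.11031761]
-1 2355 [[-0.011, -0.0467, -0.0296], [-0.0056, -0.0393, -0.0248], [0.0071, -0.0286, -0.0091], [0.0115, -0.0278, 0.0133], [0.0133, -0.0243, 0.0325]] [0.08730541 0.0891396 ]
bend tool [[-0.03479137 -0.02613691  0.02808155]
 [ 0.00814179 -0.00465981  0.03006954]
 [ 0.03485756  0.0194005   0.03476298]]
```

View pics/w4.png

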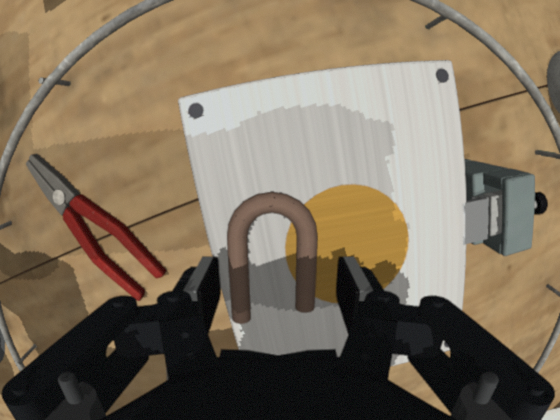

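The wrist view shows the bend at (272,260), about 3 mm left of the finger midline. I'll correct for that, go down and grip.

Call:
apply_moves --pt "0 -0.3 0.8 0 0 0 0.65" --pt "0 -0.3 1.5 0 0 0 0.65" --pt "0 -0.3 1.8 0 0 0 0.65" --pt "0 -0.3 1.8 0 0 0 0.65"

```text
time_s: 10.2
tool_pos: [0.4723, -0.0437, 0.1007]
ee_rot: [-2.573, -1.801, 0.001]
wrist_force: [0.1, -0.1, -0.4]
opening: 0.0553
grip_force: 0.0
```

```bash
cat > tip.py <<'E'
from h import *
s=st()
p=capture("wrist")
w=wristworld(p,np.ones((420,560),bool)); t=R.from_rotvec(s["ee_rot"]).inv().apply(w-s["tool_pos"])
for sg in(1,-1):
    f=(abs(t[:,0])<.013)&(sg*t[:,1]>.0255)&(sg*t[:,1]<.04)&(w[:,2]>.0825)&(t[:,2]>-.03)
    print(sg,f.sum(),np.percentile(w[f,2],[0,1,2,5,10]))
d=p["z_map"];v,u=np.nonzero(d>0);r=nets.regions_of(p,"copper_bend")[0]; b=t[r["region"][v,u]]
print("bend tool",np.percentile(b,[1,50,99],axis=0))
E
python3 tip.py
```

```text
{'time_s': 10.2, 'tool_pos': [0.472, -0.044, 0.101], 'ee_rot': [-2.573, -1.801, 0.001], 'wrist_force': [0.145, -0.109, -0.45], 'opening': 0.055, 'grip_force': 0.0, 'joint_pos': [-0.248, 0.355, -0.588, 0.628, -0.0, 1.672]}
[[0.342, 0.94, -0.001], [0.94, -0.342, 0.0], [-0.0, -0.001, -1.0]]
1 1984 [0.08423186 0.08675151 0.08785417 0.09075024 0.09354421]
-1 1930 [0.08494195 0.08692212 0.08807729 0.09082777 0.09359693]
bend tool [[-0.03516511 -0.02246157  0.00900796]
 [ 0.00963661 -0.00198026  0.01096876]
 [ 0.03562136  0.02299301  0.0207789 ]]
```

Call:
apply_moves --pt "0 0 0.2 0 0 0 0.65" --pt "0 0 0.2 0 0 0 0.4" --pt "0 0 0.2 0 0 0 0.4" --pt "0 0 0.2 0 0 0 0.4" --pt "0 0 0.2 0 0 0 0.4"

```text
time_s: 10.8
tool_pos: [0.473, -0.0438, 0.0996]
ee_rot: [2.573, 1.802, 0.0]
wrist_force: [-1.2, 0.5, 5.1]
opening: 0.0454
grip_force: 61.4
```

Call:
apply_moves --pt "0 0 -1 0 0 0 0.4" --pt "0 0 -2 0 0 0 0.4" --pt "0 0 -4 0 0 0 0.4" --pt "0 0 -4 0 0 0 0.4"

```text
time_s: 11.2
tool_pos: [0.4748, -0.0442, 0.1418]
ee_rot: [2.57, 1.8, 0.005]
wrist_force: [0.5, 0.2, -1.2]
opening: 0.0448
grip_force: 61.5
```

```bash
python3 tip.py; python3 - <<'E'
from h import *
plan([(.472,-.044,.23,-20),(.51,.08,.25,15),(.5,.2,.25,50),(.459,.30,.22,85)])
E
```

```text
{'time_s': 11.2, 'tool_pos': [0.475, -0.044, 0.142], 'ee_rot': [2.57, 1.8, 0.005], 'wrist_force': [0.46, 0.212, -1.174], 'opening': 0.045, 'grip_force': 61.486, 'joint_pos': [-0.248, 0.299, -0.54, 0.727, 0.0, 1.672]}
[[0.342, 0.94, 0.005], [0.94, -0.342, -0.001], [0.001, 0.005, -1.0]]
1 782 [0.12910177 0.13048112 0.13136233 0.13329198 0.13615007]
-1 861 [0.12845019 0.12992518 0.13067824 0.13300359 0.135456  ]
bend tool [[-0.03442864 -0.02251907  0.00792468]
 [ 0.01032789 -0.001937    0.00979023]
 [ 0.03542709  0.02182788  0.01385914]]
[np.float64(-0.06), np.float64(-0.11), np.float64(-9.02), np.float64(0.002), np.float64(-0.0), np.float64(0.0)]
[np.float64(12.95), np.float64(-0.67), np.float64(-2.0), np.float64(0.0), np.float64(0.0), np.float64(-0.611)]
[np.float64(11.85), np.float64(2.14), np.float64(0.0), np.float64(0.0), np.float64(0.0), np.float64(-0.611)]
[np.float64(9.57), np.float64(5.03), np.float64(3.0), np.float64(0.0), np.float64(0.0), np.float64(-0.611)]
```

Call:
apply_moves --pt "0 0 -4 0 0 0 0.4" --pt "0 0 -8 0 0 0 0.4" --pt "0 0 -9 0 0 0 0.4"

```text
time_s: 11.6
tool_pos: [0.4746, -0.0442, 0.2324]
ee_rot: [2.57, 1.8, 0.005]
wrist_force: [0.7, 0.2, 0.5]
opening: 0.0449
grip_force: 61.8
```

Call:
apply_moves --pt "3.2 -0.1 -1 0 0 -0.14 0.4" --pt "6.4 -0.3 -2 0 0 -0.28 0.4" --pt "9.7 -0.5 -2 0 0 -0.42 0.4" --pt "13 -0.7 -2 0 0 -0.56 0.4" --pt "13 -0.7 -2 0 0 -0.61 0.4"

```text
time_s: 12.1
tool_pos: [0.511, 0.0839, 0.248]
ee_rot: [-1.903, -2.498, -0.001]
wrist_force: [0.0, -0.4, -0.7]
opening: 0.0452
grip_force: 61.8
```

Call:
apply_moves --pt "3 0.5 0 0 0 -0.14 0.4" --pt "6 1 0 0 0 -0.28 0.4" --pt "9 1.6 0 0 0 -0.42 0.4" --pt "11.9 2.1 0 0 0 -0.56 0.4" --pt "11.9 2.1 0 0 0 -0.61 0.4"

```text
time_s: 12.6
tool_pos: [0.4992, 0.204, 0.2477]
ee_rot: [-1.065, -2.953, 0.0]
wrist_force: [-0.0, -0.5, -0.4]
opening: 0.0449
grip_force: 61.8
```

Call:
apply_moves --pt "2.4 1.3 0 0 0 -0.14 0.4" --pt "4.8 2.5 0 0 0 -0.28 0.4" --pt "7.2 3.8 1 0 0 -0.42 0.4" --pt "9.6 5 3 0 0 -0.56 0.4" --pt "9.6 5 3 0 0 -0.61 0.4"

```text
time_s: 13.1
tool_pos: [0.4557, 0.3028, 0.2154]
ee_rot: [-0.129, -3.133, 0.003]
wrist_force: [0.7, 0.4, -0.9]
opening: 0.0452
grip_force: 61.8
```

```bash
python3 - <<'E'
from h import *
st(); plan([(.459,.303,.068,85)])
E
```

```text
{'time_s': 13.1, 'tool_pos': [0.456, 0.303, 0.215], 'ee_rot': [-0.129, -3.133, 0.003], 'wrist_force': [0.728, 0.4, -0.941], 'opening': 0.045, 'grip_force': 61.764, 'joint_pos': [0.451, 0.351, -0.25, 0.976, 0.001, 0.533]}
[[-0.997, 0.082, -0.006], [0.082, 0.997, -0.002], [0.006, -0.002, -1.0]]
[np.float64(-0.41), np.float64(0.08), np.float64(14.74), np.float64(-0.002), np.float64(-0.006), np.float64(0.005)]
```

Call:
apply_moves --pt "0 0 4 0 0 0 0.4" --pt "0 0 8 0 0 0 0.4" --pt "0 0 12 0 0 0 0.4" --pt "0 0 14.7 0 0 0 0.4" --pt "0 0 14.7 0 0 0 0.4"

```text
time_s: 13.6
tool_pos: [0.4551, 0.2993, 0.0674]
ee_rot: [-0.141, -3.13, 0.007]
wrist_force: [-1.0, -0.7, 0.2]
opening: 0.045
grip_force: 61.8
```

Call:
apply_moves --pt "0 0 0 0 0 0 0.7" --pt "0 0 0 0 0 0 0.7" --pt "0 0 0 0 0 0 0.7" --pt "0 0 0 0 0 0 0.7"

```text
time_s: 14.0
tool_pos: [0.46, 0.3017, 0.0737]
ee_rot: [0.141, 3.136, 0.002]
wrist_force: [0.3, -0.6, 0.1]
opening: 0.0598
grip_force: 0.0
```

Call:
apply_moves --pt "0 0 -4 0 0 0 0.7" --pt "0 0 -8 0 0 0 0.7" --pt "0 0 -12 0 0 0 0.7" --pt "0 0 -16 0 0 0 0.8" --pt "0 0 -16 0 0 0 0.8"

```text
time_s: 14.5
tool_pos: [0.4623, 0.3029, 0.2392]
ee_rot: [0.14, 3.128, 0.009]
wrist_force: [1.1, 0.9, -1.1]
opening: 0.0686
grip_force: 0.0
```

```bash
python3 - <<'E'
from h import *
st(); p=capture("wrist")
a=p["pixels"]; p2=capture("top"); cv2.imwrite("pics/bin2.png",np.vstack([a[40:330,150:410],p2["pixels"][130:250,60:320]]))
for n in("old_drier","copper_bend"):
    for r in nets.regions_of(p,n)[:2]:
        w=wristworld(p,r["region"]); print(n,r["conf"],np.round(np.percentile(w,[2,98],axis=0),3).tolist())
plan([(.50,.15,.25,50),(.48,-.03,.25,15),(.42,-.2,.25,-20),(.3815,-.324,.2,-20)])
E
```

```text
{'time_s': 14.5, 'tool_pos': [0.462, 0.303, 0.239], 'ee_rot': [0.14, 3.128, 0.009], 'wrist_force': [1.093, 0.863, -1.139], 'opening': 0.069, 'grip_force': 0.0, 'joint_pos': [0.446, 0.33, -0.217, 1.012, 0.0, 0.536]}
[[-0.996, 0.09, 0.011], [0.09, 0.996, 0.005], [-0.01, 0.006, -1.0]]
old_drier 0.82 [[0.383, 0.287, 0.021], [0.53, 0.317, 0.034]]
copper_bend 0.63 [[0.424, 0.276, 0.032], [0.49, 0.323, 0.044]]
[np.float64(-5.49), np.float64(-14.66), np.float64(-1.83), np.float64(-0.001), np.float64(-0.001), np.float64(0.608)]
[np.float64(-10.04), np.float64(-15.07), np.float64(0.0), np.float64(0.0), np.float64(0.0), np.float64(0.611)]
[np.float64(-14.87), np.float64(-10.2), np.float64(0.0), np.float64(0.0), np.float64(0.0), np.float64(0.611)]
[np.float64(-12.97), np.float64(0.62), np.float64(5.0), np.float64(0.0), np.float64(0.0), np.float64(0.0)]
```

View pics/bin2.png

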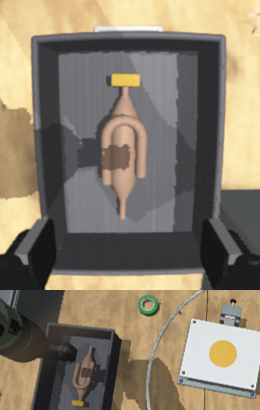

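Both scrap pieces are in the bin, with the bend at (123,150) on top of the drier and everything below 45 mm. The plate is clear. Next I'll go to the tall capacitor.

Call:
apply_moves --pt "-1.4 -3.6 -1.8 0 0 0.14 0.8" --pt "-2.8 -7.3 -1.8 0 0 0.28 0.8" --pt "-4.1 -11 -1.8 0 0 0.42 0.8" --pt "-5.5 -14.7 -1.8 0 0 0.56 0.8" --pt "-5.5 -14.7 -1.8 0 0 0.61 0.8"

```text
time_s: 15.2
tool_pos: [0.5009, 0.1459, 0.2487]
ee_rot: [-1.09, -2.945, 0.004]
wrist_force: [-0.5, 1.5, -0.3]
opening: 0.0684
grip_force: 0.0
```

Call:
apply_moves --pt "-2.5 -3.7 0 0 0 0.14 0.8" --pt "-5 -7.5 0 0 0 0.28 0.8" --pt "-7.5 -11.3 0 0 0 0.42 0.8" --pt "-10 -15.1 0 0 0 0.56 0.8" --pt "-10 -15.1 0 0 0 0.61 0.8"

```text
time_s: 15.7
tool_pos: [0.4785, -0.0345, 0.2488]
ee_rot: [-1.926, -2.48, 0.004]
wrist_force: [-0.9, 0.0, 0.1]
opening: 0.0683
grip_force: 0.0
```

Call:
apply_moves --pt "-3.7 -2.5 0 0 0 0.14 0.8" --pt "-7.4 -5.1 0 0 0 0.28 0.8" --pt "-11.1 -7.6 0 0 0 0.42 0.8" --pt "-14.9 -10.2 0 0 0 0.56 0.8" --pt "-14.9 -10.2 0 0 0 0.61 0.8"

```text
time_s: 16.2
tool_pos: [0.4176, -0.2044, 0.2488]
ee_rot: [-2.582, -1.787, 0.004]
wrist_force: [1.0, 2.1, -1.2]
opening: 0.0682
grip_force: 0.0
```

Call:
apply_moves --pt "-4.3 0.2 1.5 0 0 0 0.8" --pt "-8.6 0.4 3 0 0 0 0.8" --pt "-13 0.6 5 0 0 0 0.8" --pt "-13 0.6 5 0 0 0 0.8"

```text
time_s: 16.6
tool_pos: [0.3781, -0.3272, 0.1965]
ee_rot: [-2.575, -1.791, 0.003]
wrist_force: [-1.0, 0.5, -0.0]
opening: 0.0683
grip_force: 0.0
```

```bash
cat > cap.py <<'E'
from h import *
s=st(); p=capture("wrist"); cv2.imwrite("pics/w5.png",p["pixels"])
for n in ("tall_capacitor","short_capacitor"):
  for r in nets.regions_of(p,n)[:2]:
    w=wristworld(p,r["region"]); w=w[(w[:,2]>.05)&(w[:,2]<.1)]
    if len(w)<20: continue
    t=w[w[:,2]>np.percentile(w[:,2],70)-.006]
    print(n,round(r["conf"],2),r["uv"],cv2.minEnclosingCircle(t[:,:2].astype(np.float32)),np.percentile(w,[2,98],axis=0).round(4).tolist())
E
python3 cap.py
```

```text
{'time_s': 16.6, 'tool_pos': [0.378, -0.327, 0.197], 'ee_rot': [-2.575, -1.791, 0.003], 'wrist_force': [-0.994, 0.478, -0.031], 'opening': 0.068, 'grip_force': 0.0, 'joint_pos': [-0.86, 0.283, -0.4, 0.892, -0.002, 1.066]}
[[0.348, 0.938, -0.004], [0.938, -0.348, 0.003], [0.001, -0.005, -1.0]]
tall_capacitor 0.59 [280.7, 206.3] ((0.38223427534103394, -0.32380396127700806), 0.020008161664009094) [[0.3648, -0.3412, 0.0559], [0.3999, -0.3054, 0.0734]]
short_capacitor 0.84 [449.6, 168.5] ((0.5420071482658386, -0.3478812575340271), 0.018188174813985825) [[0.5254, -0.3633, 0.0536], [0.5578, -0.3318, 0.0599]]
```

View pics/w5.png

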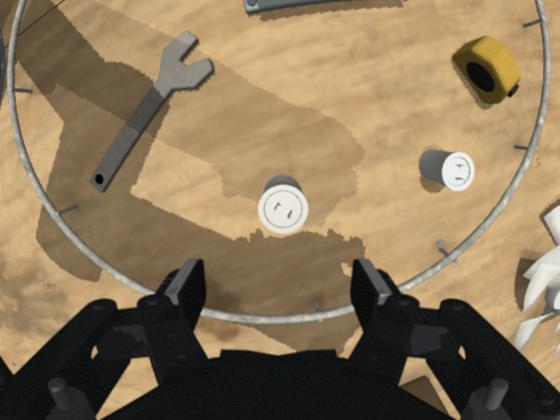

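Call:
apply_moves --pt "0.3 0.2 3 0 0 0 0.8" --pt "0.3 0.2 6.5 0 0 0 0.8" --pt "0.3 0.2 6.5 0 0 0 0.8" --pt "0.3 0.2 6.5 0 0 0 0.8"

```text
time_s: 17.15
tool_pos: [0.3841, -0.321, 0.1357]
ee_rot: [-2.57, -1.804, 0.0]
wrist_force: [-0.1, 0.5, 1.1]
opening: 0.0683
grip_force: 0.0
```

```bash
python3 cap.py; python3 - <<'E'
from h import *
plan([(.3822,-.3238,.05,-20)])
E
```

```text
{'time_s': 17.15, 'tool_pos': [0.384, -0.321, 0.136], 'ee_rot': [-2.57, -1.804, 0.0], 'wrist_force': [-0.123, 0.549, 1.066], 'opening': 0.068, 'grip_force': 0.0, 'joint_pos': [-0.844, 0.35, -0.482, 0.74, 0.0, 1.074]}
[[0.34, 0.94, -0.001], [0.94, -0.34, 0.001], [0.001, -0.001, -1.0]]
tall_capacitor 0.66 [274.1, 236.5] ((0.3823913037776947, -0.3236978352069855), 0.020052984356880188) [[0.3649, -0.3408, 0.0538], [0.4001, -0.3053, 0.0736]]
short_capacitor 0.69 [478.3, 185.3] ((0.5423485040664673, -0.3481775224208832), 0.01858733408153057) [[0.5254, -0.3638, 0.0516], [0.5579, -0.3314, 0.0634]]
[np.float64(-0.17), np.float64(-0.26), np.float64(8.71), np.float64(0.003), np.float64(0.001), np.float64(0.001)]
```

Call:
apply_moves --pt "-0.2 -0.2 3 0 0 0 0.8" --pt "-0.2 -0.2 6 0 0 0 0.8" --pt "-0.2 -0.2 8.5 0 0 0 0.8" --pt "-0.2 -0.2 8.5 0 0 0 0.8" --pt "-0.2 -0.2 8.5 0 0 0 0.8"

```text
time_s: 17.8
tool_pos: [0.3818, -0.324, 0.0514]
ee_rot: [2.573, 1.802, 0.0]
wrist_force: [0.5, -0.2, 0.1]
opening: 0.0682
grip_force: 0.0
```

Call:
apply_moves --pt "0 0 0 0 0 0 0.55" --pt "0 0 0 0 0 0 0.4" --pt "0 0 0 0 0 0 0.35" --pt "0 0 0 0 0 0 0.35" --pt "0 0 0 0 0 0 0.35"

```text
time_s: 18.3
tool_pos: [0.3823, -0.3246, 0.0521]
ee_rot: [2.571, 1.8, 0.0]
wrist_force: [0.4, 0.5, 5.6]
opening: 0.0379
grip_force: 59.6
```

```bash
python3 - <<'E'
from h import *
for _ in range(3): st(); capture("wrist")
plan([(.3822,-.3238,.21,-20),(.45,-.18,.21,-20),(.5135,-.0535,.21,-20)])
E
```

```text
{'time_s': 18.3, 'tool_pos': [0.382, -0.325, 0.052], 'ee_rot': [2.571, 1.8, 0.0], 'wrist_force': [0.359, 0.539, 5.61], 'opening': 0.038, 'grip_force': 59.571, 'joint_pos': [-0.851, 0.468, -0.568, 0.532, -0.0, 1.068]}
[[0.342, 0.94, 0.002], [0.94, -0.342, -0.002], [-0.002, 0.003, -1.0]]
{'time_s': 18.35, 'tool_pos': [0.382, -0.325, 0.052], 'ee_rot': [2.571, 1.8, 0.001], 'wrist_force': [-0.046, -0.365, 5.444], 'opening': 0.039, 'grip_force': 59.57, 'joint_pos': [-0.851, 0.468, -0.568, 0.532, -0.0, 1.068]}
[[0.342, 0.94, 0.002], [0.94, -0.342, -0.002], [-0.002, 0.003, -1.0]]
{'time_s': 18.4, 'tool_pos': [0.382, -0.325, 0.052], 'ee_rot': [2.571, 1.8, 0.001], 'wrist_force': [0.161, 0.865, 6.244], 'opening': 0.038, 'grip_force': 59.57, 'joint_pos': [-0.851, 0.468, -0.568, 0.532, 0.0, 1.068]}
[[0.342, 0.94, 0.002], [0.94, -0.342, -0.002], [-0.002, 0.003, -1.0]]
[np.float64(0.05), np.float64(0.01), np.float64(-15.79), np.float64(0.003), np.float64(0.002), np.float64(0.0)]
[np.float64(15.83), np.float64(1.45), np.float64(0.0), np.float64(0.0), np.float64(0.0), np.float64(0.0)]
[np.float64(14.06), np.float64(1.64), np.float64(0.0), np.float64(0.0), np.float64(0.0), np.float64(0.0)]
```

Call:
apply_moves --pt "0 0 -2 0 0 0 0.35" --pt "0 0 -6 0 0 0 0.35" --pt "0 0 -10 0 0 0 0.35" --pt "0 0 -14 0 0 0 0.35" --pt "0 0 -15.8 0 0 0 0.35"

```text
time_s: 18.95
tool_pos: [0.3826, -0.3249, 0.213]
ee_rot: [2.568, 1.798, 0.001]
wrist_force: [-0.3, -0.4, -0.9]
opening: 0.038
grip_force: 60.5
```

Call:
apply_moves --pt "3.2 0.3 0 0 0 0 0.35" --pt "7 0.6 0 0 0 0 0.35" --pt "11 1 0 0 0 0 0.35" --pt "14.5 1.3 0 0 0 0 0.35" --pt "15.8 1.4 0 0 0 0 0.35"

```text
time_s: 19.45
tool_pos: [0.4493, -0.1774, 0.2092]
ee_rot: [2.57, 1.806, 0.002]
wrist_force: [0.2, -0.4, -1.3]
opening: 0.0384
grip_force: 60.5
```

Call:
apply_moves --pt "3.2 0.4 0 0 0 0 0.35" --pt "7 0.8 0 0 0 0 0.35" --pt "11 1.3 0 0 0 0 0.35" --pt "14 1.6 0 0 0 0 0.35" --pt "14 1.6 0 0 0 0 0.35"

```text
time_s: 19.95
tool_pos: [0.5127, -0.0516, 0.2088]
ee_rot: [2.569, 1.807, 0.002]
wrist_force: [0.8, -1.0, -0.8]
opening: 0.038
grip_force: 60.5
```

```bash
cat > look.py <<'E'
from h import *
s=st(); p=capture("wrist"); a=p["pixels"]; q=capture("scene"); t=capture("top")
h=cv2.cvtColor(t["pixels"],cv2.COLOR_BGR2HSV)
w=world(t,(h[...,0]>18)&(h[...,0]<32)&(h[...,1]>150)); w=w[(w[:,2]>.06)&(w[:,2]<.085)&(abs(w[:,0]-.515)<.06)&(abs(w[:,1]+.05)<.06)]
if len(w)>10: print("pad",len(w),np.percentile(w,[1,50,99],axis=0).round(4).tolist())
for P,f,nm in((q,world,"scene"),(t,world,"top"),(p,wristworld,"wrist")):
  for n in("tall_capacitor","plate"):
    for r in nets.regions_of(P,n)[:1]:
        w=f(P,r["region"]); print(nm,n,round(r["conf"],2),np.percentile(w,[2,50,98],axis=0).round(4).tolist() if len(w) else 0)
c=cv2.resize(q["pixels"][130:270,190:380],None,fx=3,fy=3,interpolation=cv2.INTER_CUBIC)
import sys; cv2.imwrite(sys.argv[1],c)
E
python3 look.py pics/s1.png; python3 -c "
from h import *
plan([(.5135,-.0535,.14,-20)])"
```

```text
{'time_s': 19.95, 'tool_pos': [0.513, -0.052, 0.209], 'ee_rot': [2.569, 1.807, 0.002], 'wrist_force': [0.769, -1.006, -0.845], 'opening': 0.038, 'grip_force': 60.48, 'joint_pos': [-0.244, 0.294, -0.35, 0.925, 0.001, 1.672]}
[[0.338, 0.941, 0.002], [0.941, -0.338, 0.0], [0.001, 0.001, -1.0]]
scene tall_capacitor 0.69 [[0.4931, -0.0624, 0.1605], [0.509, -0.0362, 0.2007], [0.5289, -0.031, 0.2363]]
scene plate 0.66 [[0.4342, -0.1403, 0.075], [0.5087, -0.0417, 0.0801], [0.5922, 0.0444, 0.0828]]
wrist tall_capacitor 0.84 [[0.4958, -0.0673, 0.1659], [0.5151, -0.0437, 0.2264], [0.531, -0.0315, 0.2315]]
wrist plate 0.62 [[0.4469, -0.1172, 0.0783], [0.5312, -0.0195, 0.0798], [0.5951, 0.0413, 0.0812]]
[np.float64(0.19), np.float64(0.18), np.float64(6.84), np.float64(0.0), np.float64(0.0), np.float64(-0.001)]
```

View pics/s1.png

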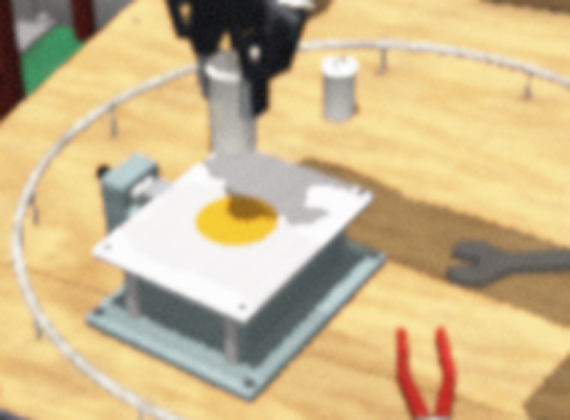

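The scene crop shows the capacitor held upright above the brass pad, which is at (237,220). I'll lower it now.

Call:
apply_moves --pt "0 0 2.5 0 0 0 0.35" --pt "0 0 5 0 0 0 0.35" --pt "0 0 6.5 0 0 0 0.35" --pt "0 0 7.2 0 0 0 0.35" --pt "0 0 7.2 0 0 0 0.35"

```text
time_s: 20.9
tool_pos: [0.5108, -0.0539, 0.1356]
ee_rot: [-2.573, -1.801, 0.002]
wrist_force: [-0.0, 0.2, -0.7]
opening: 0.0379
grip_force: 60.5
```

```bash
python3 look.py pics/s2.png; python3 -c "
from h import *
plan([(.5135,-.0535,.132,-20)])"
```

```text
{'time_s': 20.9, 'tool_pos': [0.511, -0.054, 0.136], 'ee_rot': [-2.573, -1.801, 0.002], 'wrist_force': [-0.014, 0.235, -0.659], 'opening': 0.038, 'grip_force': 60.492, 'joint_pos': [-0.249, 0.371, -0.449, 0.752, -0.0, 1.671]}
[[0.342, 0.94, -0.002], [0.94, -0.342, 0.0], [-0.0, -0.002, -1.0]]
scene tall_capacitor 0.87 [[0.4931, -0.0615, 0.0867], [0.5084, -0.0373, 0.1275], [0.5322, -0.0327, 0.1602]]
scene plate 0.93 [[0.4343, -0.1346, 0.0752], [0.4963, -0.0252, 0.0801], [0.591, 0.0466, 0.0827]]
top plate 0.68 [[0.3553, -0.1577, 0.0125], [0.48, -0.1423, 0.0811], [0.5656, -0.0659, 0.6629]]
wrist tall_capacitor 0.87 [[0.4938, -0.0697, 0.0912], [0.5132, -0.0462, 0.1531], [0.529, -0.0339, 0.1583]]
[np.float64(0.09), np.float64(0.16), np.float64(0.47), np.float64(0.001), np.float64(-0.0), np.float64(0.0)]
```

Call:
apply_moves --pt "0.1 0.1 0.2 0 0 0 0.35" --pt "0.1 0.1 0.4 0 0 0 0.35" --pt "0.1 0.1 0.6 0 0 0 0.35" --pt "0.1 0.1 0.9 0 0 0 0.35" --pt "0.1 0.1 0.9 0 0 0 0.35"

```text
time_s: 21.85
tool_pos: [0.513, -0.0531, 0.1281]
ee_rot: [2.573, 1.802, 0.001]
wrist_force: [-1.3, 0.1, 8.2]
opening: 0.0382
grip_force: 61.8
```

Call:
apply_moves --pt "0 0 0.3 0 0 0 0.35" --pt "0 0 0.6 0 0 0 0.35" --pt "0 0 0.8 0 0 0 0.35" --pt "0 0 0.8 0 0 0 0.35" --pt "0 0 0.8 0 0 0 0.35"

```text
time_s: 22.35
tool_pos: [0.5131, -0.0531, 0.1202]
ee_rot: [2.573, 1.802, 0.001]
wrist_force: [-2.0, 0.7, 9.8]
opening: 0.0381
grip_force: 61.5
```

```bash
python3 look.py pics/s3.png
```

```text
{'time_s': 22.35, 'tool_pos': [0.513, -0.053, 0.12], 'ee_rot': [2.573, 1.802, 0.001], 'wrist_force': [-2.021, 0.661, 9.846], 'opening': 0.038, 'grip_force': 61.521, 'joint_pos': [-0.247, 0.392, -0.464, 0.714, 0.0, 1.673]}
[[0.342, 0.94, 0.001], [0.94, -0.342, -0.0], [0.0, 0.001, -1.0]]
scene tall_capacitor 0.61 [[0.4952, -0.0579, 0.0738], [0.5089, -0.0359, 0.1158], [0.5276, -0.0314, 0.145]]
scene plate 0.64 [[0.4326, -0.1373, 0.0602], [0.4967, -0.0273, 0.0681], [0.5914, 0.0455, 0.0711]]
top tall_capacitor 0.75 [[0.5249, -0.3643, 0.0103], [0.5383, -0.3436, 0.0564], [0.5564, -0.3321, 0.0629]]
top plate 0.81 [[0.3654, -0.1641, 0.012], [0.5001, -0.1437, 0.0691], [0.5674, -0.0668, 0.6531]]
wrist tall_capacitor 0.65 [[0.4963, -0.0686, 0.078], [0.5155, -0.0453, 0.1378], [0.5314, -0.0331, 0.1427]]
wrist plate 0.61 [[0.4486, -0.0998, 0.0663], [0.5318, -0.0101, 0.0677], [0.5941, 0.042, 0.0691]]
```

Call:
apply_moves --pt "0 0 0.15 0 0 0 0.35" --pt "0 0 0.25 0 0 0 0.35" --pt "0 0 0.25 0 0 0 0.35" --pt "0 0 0.25 0 0 0 0.35"

```text
time_s: 23.2
tool_pos: [0.5131, -0.0531, 0.1178]
ee_rot: [2.573, 1.802, 0.001]
wrist_force: [-2.4, 1.0, 9.9]
opening: 0.0384
grip_force: 61.5
```

```bash
python3 look.py pics/s4.png
```

```text
{'time_s': 23.2, 'tool_pos': [0.513, -0.053, 0.118], 'ee_rot': [2.573, 1.802, 0.001], 'wrist_force': [-2.368, 1.021, 9.921], 'opening': 0.038, 'grip_force': 61.517, 'joint_pos': [-0.247, 0.395, -0.466, 0.708, 0.0, 1.673]}
[[0.342, 0.94, 0.001], [0.94, -0.342, -0.0], [0.0, 0.001, -1.0]]
scene tall_capacitor 0.63 [[0.4947, -0.057, 0.0705], [0.5103, -0.0357, 0.1093], [0.5289, -0.0314, 0.1407]]
scene plate 0.97 [[0.4344, -0.1333, 0.0597], [0.497, -0.0253, 0.0657], [0.5931, 0.0464, 0.0686]]
top tall_capacitor 0.47 [[0.4282, -0.157, 0.0636], [0.4996, -0.142, 0.0666], [0.5676, -0.1292, 0.0696]]
top plate 0.64 [[0.3858, -0.1573, 0.0427], [0.4968, -0.1421, 0.0667], [0.5647, -0.0713, 0.6349]]
wrist tall_capacitor 0.56 [[0.4963, -0.0688, 0.0756], [0.5155, -0.0453, 0.1354], [0.5313, -0.0331, 0.1404]]
wrist plate 0.78 [[0.4484, -0.1009, 0.0639], [0.5318, -0.0104, 0.0653], [0.5945, 0.0421, 0.0667]]
```

Call:
apply_moves --pt "0 0 -0.1 0 0 0 0.35" --pt "0 0 -0.2 0 0 0 0.35" --pt "0 0 -0.25 0 0 0 0.35" --pt "0 0 -0.25 0 0 0 0.35"

```text
time_s: 24.05
tool_pos: [0.5131, -0.0531, 0.1202]
ee_rot: [2.573, 1.802, 0.001]
wrist_force: [-1.2, 0.9, 9.4]
opening: 0.0384
grip_force: 61.4
```

```bash
python3 look.py pics/s5.png
```

```text
{'time_s': 24.05, 'tool_pos': [0.513, -0.053, 0.12], 'ee_rot': [2.573, 1.802, 0.001], 'wrist_force': [-1.219, 0.925, 9.434], 'opening': 0.038, 'grip_force': 61.433, 'joint_pos': [-0.247, 0.392, -0.464, 0.714, 0.0, 1.673]}
[[0.342, 0.94, 0.001], [0.94, -0.342, -0.0], [0.0, 0.001, -1.0]]
scene tall_capacitor 0.87 [[0.4943, -0.0582, 0.0723], [0.5097, -0.0362, 0.1117], [0.5288, -0.0313, 0.1429]]
scene plate 0.65 [[0.4324, -0.1333, 0.0643], [0.4954, -0.0258, 0.0681], [0.591, 0.0457, 0.0707]]
top plate 0.48 [[0.3439, -0.1562, 0.0645], [0.4909, -0.1414, 0.069], [0.565, -0.0618, 0.6681]]
wrist tall_capacitor 0.64 [[0.4964, -0.0687, 0.0782], [0.5155, -0.0454, 0.1378], [0.5312, -0.0331, 0.1428]]
wrist plate 0.66 [[0.4483, -0.1012, 0.0664], [0.5317, -0.0104, 0.0678], [0.5941, 0.0421, 0.0691]]
```

Call:
apply_moves --pt "0 0 -0.05 0 0 0 0.35" --pt "0 0 -0.1 0 0 0 0.35" --pt "0 0 -0.1 0 0 0 0.35"

```text
time_s: 24.8
tool_pos: [0.513, -0.0532, 0.1204]
ee_rot: [2.573, 1.802, 0.001]
wrist_force: [0.5, 0.8, 3.3]
opening: 0.0381
grip_force: 60.6
```

```bash
python3 look.py pics/s6.png | grep -E "time|wrist plate|scene plate"
```

```text
{'time_s': 24.8, 'tool_pos': [0.513, -0.053, 0.12], 'ee_rot': [2.573, 1.802, 0.001], 'wrist_force': [0.548, 0.813, 3.274], 'opening': 0.038, 'grip_force': 60.629, 'joint_pos': [-0.247, 0.392, -0.463, 0.715, 0.0, 1.673]}
scene plate 0.9 [[0.4325, -0.1337, 0.0638], [0.4953, -0.0262, 0.0683], [0.5926, 0.0465, 0.071]]
wrist plate 0.85 [[0.4488, -0.1011, 0.0666], [0.5318, -0.0104, 0.0679], [0.5938, 0.0416, 0.0693]]
```

The force dropped to 3 N while the plate stayed at 12 mm, so it is latched. I'll release the capacitor and retreat.

Call:
apply_moves --pt "0 0 -0.03 0 0 0 0.5" --pt "0 0 -0.03 0 0 0 0.6" --pt "0 0 -0.03 0 0 0 0.75" --pt "0 0 -0.03 0 0 0 0.8" --pt "0 0 -0.03 0 0 0 0.8"

```text
time_s: 25.75
tool_pos: [0.5126, -0.0532, 0.1204]
ee_rot: [-2.573, -1.802, 0.0]
wrist_force: [-0.8, -0.4, 0.0]
opening: 0.0683
grip_force: 0.0
```

Call:
apply_moves --pt "0 0 -2 0 0 0 0.8" --pt "0 0 -6 0 0 0 0.8" --pt "0 0 -10 0 0 0 0.8" --pt "0 0 -13 0 0 0 0.8" --pt "0 0 -13 0 0 0 0.8"

```text
time_s: 26.25
tool_pos: [0.5153, -0.0538, 0.2551]
ee_rot: [2.568, 1.799, 0.008]
wrist_force: [0.5, 0.2, 0.2]
opening: 0.0687
grip_force: 0.0
```

Call:
apply_moves --pt "-4 0 0 0 0 0 0.8" --pt "-8 0 0 0 0 0 0.8" --pt "-12 0 0 0 0 0 0.8" --pt "-15 0 0 0 0 0 0.8" --pt "-15 0 0 0 0 0 0.8"

```text
time_s: 26.75
tool_pos: [0.4601, -0.1969, 0.2497]
ee_rot: [-2.578, -1.795, 0.002]
wrist_force: [-0.2, 1.0, 1.0]
opening: 0.068
grip_force: 0.0
```

```bash
python3 look.py pics/s7.png
```

```text
{'time_s': 26.75, 'tool_pos': [0.46, -0.197, 0.25], 'ee_rot': [-2.578, -1.795, 0.002], 'wrist_force': [-0.227, 0.961, 1.048], 'opening': 0.068, 'grip_force': 0.0, 'joint_pos': [-0.551, 0.236, -0.319, 1.017, -0.001, 1.373]}
[[0.347, 0.938, -0.001], [0.938, -0.347, -0.0], [-0.001, -0.001, -1.0]]
pad 212 [[0.4836, -0.086, 0.0659], [0.5021, -0.0551, 0.0695], [0.5341, -0.0232, 0.0737]]
scene tall_capacitor 0.78 [[0.4934, -0.0699, 0.0715], [0.507, -0.0389, 0.1179], [0.5297, -0.0319, 0.1438]]
scene plate 0.65 [[0.4324, -0.1359, 0.063], [0.4985, -0.0275, 0.0683], [0.5915, 0.0457, 0.071]]
top tall_capacitor 0.59 [[0.4936, -0.0697, 0.0781], [0.5062, -0.0529, 0.1391], [0.5277, -0.0355, 0.1443]]
top plate 0.62 [[0.4354, -0.1463, 0.0655], [0.508, -0.0546, 0.0693], [0.5909, 0.0384, 0.0727]]
wrist tall_capacitor 0.92 [[0.4952, -0.071, 0.0789], [0.5103, -0.0592, 0.1381], [0.5302, -0.0398, 0.142]]
wrist plate 0.95 [[0.4352, -0.1482, 0.0664], [0.498, -0.0877, 0.068], [0.5854, 0.0013, 0.0696]]
```

View pics/s7.png

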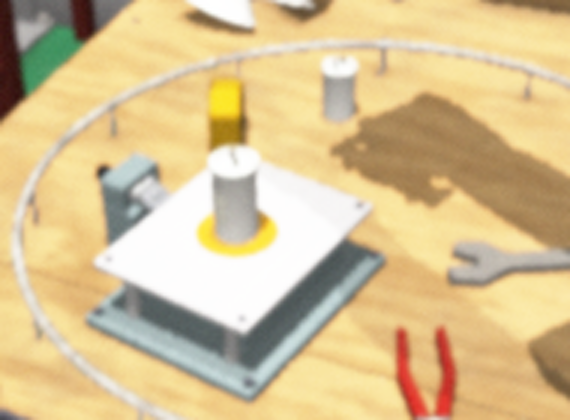

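The final view shows the capacitor upright and centred on the pad at (236,200). The plate is staying down at about 68 mm, and the short capacitor at (340,88) has not moved.

```bash
python3 -c "
from station import workorder; print(workorder.sign_off())"
```

```text
the job is handed in; nothing more can be done
None
```

I handed the job in at about 27 s of the 64 s allowed: both scrap pieces lie in the bin below the rim, the tall capacitor stands upright on the brass pad with the plate latched about 12 mm down, and the short capacitor was left where it stood.

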